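Close the parts tote with its gate and gather the bushings in the mouth corner

TASK

Take the yellow gate out of its white stand and slide it fully down into the white channel over the blue tote's open pour mouth while the tote stands on the bench. Then pick the tote up by its handle, well clear of everything, and tilt it so that all three steel bushings slide into the corner beside the gate. Finish while still holding it, tilted and still in the air, with the bushings gathered there for counting; leave the bottle and the vials where they stand.

Things in the scene. Friction and masses are not known exactly. Their poses are not given: they have to be found in the camera images.
- tote: Loose blue parts tote, about 0.35 kg, 180 x 130 mm and 50 mm high, walls and floor 4 mm, origin under the centre of its underside (the 180 x 130 rectangle), x along the 180 mm length, z up. Its -x end wall has an open pour mouth 40 mm wide (y -61 to -21 mm) right beside the -y side wall. Outside this mouth a white upright channel, open at the top, takes the gate. A flat aluminium handle bar spans the tote above its middle, along y, at x = 0.
- tote_handle (a point): Centre of the tote's handle bar, 110 mm above the tote's underside, axes as the tote's. The bar is 12 mm thick (x), 24 mm high (from 98 to 122 mm) and 142 mm long (y), on a post at each side wall; free space around it.
- tote_slot (a point): Centre of the top opening of the white gate channel, at the tote's rim height, at (-94.5, -41, 50) mm in the tote's frame, axes as the tote's. The channel's inside is 9 mm (x) by 57 mm (y), its floor 46 mm below this point.
- tote_corner (a point): The inner floor corner of the tote beside the mouth, where the bushings must gather, at (-88, -61, 4) mm in the tote's frame.
- rack: Fixed white stand for the gate, 70 x 90 mm and 26 mm high, origin under its centre, z up; the gate stands upright in its central slot (8 x 57 mm, along y, floor 6 mm above the bench).
- gate_grip (a point): Centre of the grip block of the loose yellow gate (50 g): the block is 14 mm thick (x), 26 mm wide (y) and 40 mm high (z). The gate is a plate 6 mm thick (x) and 54 mm wide (y) with a tapered foot (stepping in to 2.5 x 48 mm over the lowest 10 mm); the grip block stands on it. This point is 76 mm above the gate's underside, 20 mm below its top and 20 mm above the plate's top edge. Fully home in the channel it lies 30 mm above tote_slot. The gate is the same front and back.
- bottle: bystander: blue dispenser bottle with steel cap, 62 mm across, 130 mm high, origin under its centre
- vial_a: bystander: white capped vial with yellow band, 38 mm across, 58 mm high, origin under its centre
- vial_b: bystander: a second such vial
- bush1: Loose polished steel bushing lying flat in the tote, 22 mm across, 10 mm high, 25 g, origin under its centre. It is slippery and starts to slide on the tote's floor at a tilt of roughly 6 degrees; at about 30 degrees towards the corner it slides all the way.
- bush2: Loose polished steel bushing lying flat in the tote, 22 mm across, 10 mm high, 25 g, origin under its centre. It is slippery and starts to slide on the tote's floor at a tilt of roughly 6 degrees; at about 30 degrees towards the corner it slides all the way.
- bush3: Loose polished steel bushing lying flat in the tote, 22 mm across, 10 mm high, 25 g, origin under its centre. It is slippery and starts to slide on the tote's floor at a tilt of roughly 6 degrees; at about 30 degrees towards the corner it slides all the way.
Not all that is in view belongs to the job. Of the things like the tote, leave any that is orange; of the rest the smaller one is meant.

How it is judged (in metres and radians):
On the way, in this order (a step that is already met when the one before it is completed fails the run):
1. the gate is fully down in the channel while the tote stands level on the bench (z of gate_grip in the frame of tote_slot between 0.024 and 0.034 m and x of gate_grip in the frame of tote_slot between -0.005 and 0.005 m and y of gate_grip in the frame of tote_slot between -0.005 and 0.005 m and angle between the z axis of gate_grip and the z axis of tote_slot, either way round below 0.12 rad and angle between tote's own z axis and vertical below 0.05 rad and height (world z) of tote below 0.01 m), for 0.2 s.
2. the tote is lifted clear of the bench with the gate in place (z of gate_grip in the frame of tote_slot between 0.024 and 0.034 m and x of gate_grip in the frame of tote_slot between -0.005 and 0.005 m and y of gate_grip in the frame of tote_slot between -0.005 and 0.005 m and angle between the z axis of gate_grip and the z axis of tote_slot, either way round below 0.12 rad and height (world z) of each of tote_corner, tote above 0.04 m), for 0.2 s.
At the end, for the whole second after the job is handed in: The gripper holds the tote still in the air, touching nothing else, mouth corner over 40 mm above the bench, tilted 0.2 to 0.85 rad; the gate is home in the channel (5 mm across, -6/+4 mm in height, 0.12 rad); all three bushings lie still within 65 mm of the mouth corner (z of gate_grip in the frame of tote_slot between 0.024 and 0.034 m and x of gate_grip in the frame of tote_slot between -0.005 and 0.005 m and y of gate_grip in the frame of tote_slot between -0.005 and 0.005 m and angle between the z axis of gate_grip and the z axis of tote_slot, either way round below 0.12 rad and height (world z) of tote_corner above 0.04 m and angle between tote's own z axis and vertical between 0.2 and 0.85 rad and contact force between tote and the fingers above 1 N and linear speed of each of tote, bush1, bush2, bush3 below 0.03 m/s and angular speed of tote below 0.15 rad/s and contact force between tote and rack below 0.05 N and contact force between tote and bottle below 0.05 N and contact force between tote and vial_a below 0.05 N and contact force between tote and vial_b below 0.05 N and distance between each of bush1, bush2, bush3 and tote_corner below 0.065 m); the arm keeps its last pose, push and grip.
It fails at once if the bottle is knocked or shifted by more than 30 mm (distance of bottle from where it was at the start of the episode above 0.03 m).
It fails at once if the first vial is knocked or shifted by more than 30 mm (distance of vial_a from where it was at the start of the episode above 0.03 m).
It fails at once if the second vial is knocked or shifted by more than 30 mm (distance of vial_b from where it was at the start of the episode above 0.03 m).
It also fails if it takes over 61 s, if anything falls off the work surface, if the arm or the gripper's body presses on something with over 40 N, if the wrist force passes 120 N, or if a joint passes its speed limit or range.

ROBOT

A 6-joint arm with a two-finger parallel gripper is mounted at the origin on the work surface. World frame = base frame: x ahead of the robot, y to its left, z up, the work surface at z = 0. Lengths are in m, angles in degrees, forces in N, time in s.
With the tool pointing down it reaches from about 0.3 to 0.75 m from the base axis. Payload 8.5 kg.
Tool frame: the origin (TCP) lies at the very end of the fingers, on their centre line; the grasp point (between the pads) lies 19 mm behind it; x points along the fingers, y is the direction in which the jaws open and shut, and the axes are right-handed (so a half turn about x gives the same grasp; the last joint's range is limited). The gripper opens to 85 mm and grips with 20 to 120 N. Pads are 22 mm wide; open, the fingers measure 114 mm over their backs; the gripper's body (76 mm by 85 mm) begins 54 mm behind the grasp point. The pads swing forward as they close: fully open they stand 13 mm farther back than shut.
Start: joints at [-82.523, 21.807, 74.336, -0, 83.858, -12.336], TCP at [0.186, -0.517, 0.231] pointing down, gripper open.
Joint ranges: [-178.18, 178.18], [-50.72, 133.34], [12.68, 142.11], [-81.47, 261.47], [9.98, 163.14], [-165.26, 165.26]. Speed limits (degrees/s): [136.94, 136.94, 180, 180, 180, 180].

INTERFACE

Orientations are given as a 3x3 rotation matrix whose columns are the frame's x, y, z axes.
In Python, from bench import ctrl gives the robot as it stands.
- The arm moves only by the tool step_arm, never from a script. Its argument "moves" is a list that holds one entry, the list of rows, each a list of 7 numbers: the shift along the tool's x, y, z in units of 20 cm (1.0 is 20 cm), then the turn, a rotation vector about the tool's x, y, z in units of pi/4 rad (1.0 is pi/4 rad), then the gripper command: -1 is fully open, 1 is shut, values between are in proportion. A call has 1 to 20 rows; each row is the pose to reach, as a shift and turn from the pose commanded when the call began, along the tool's axes at that moment; what a row does not reach only later rows make up. A row lasts 1/12 s, in which the tool goes at most 41.7 mm and 7.16 degrees, less where a joint would pass 70% of its speed; a pose out of reach is approached as far as the arm can. A call with a number of a shift or a turn outside -1 to 1 is refused whole. A call with a gripper value outside its range is refused whole. The fingers move at their own pace and stop on an object; "grip_force" is the grip in N (left out, the last holds). Time passes only in rows, so rows that repeat a pose let the fingers close. It gives the time, the measured TCP pose, the force and the opening at its end, in the units of the state.
- ctrl.observe(): the state, without advancing time (a new reading comes with each control period).
- ctrl.capture(name): name is "side" or "top" or "wrist"; returns the picture (420x560x3 uint8, red, green, blue); there is no depth.
- ctrl.camera_params(name): a dict with "fovy" (degrees; the focal length in pixels is half the picture's height over the tangent of half this angle, whatever the lens; pixels are square), "cx", "cy" (the principal point, pixels), "R" (3x3) and "t" (3): a world point X has camera coordinates R X + t. Camera axes: x right, y down, z forward; pixel columns grow to the right and rows downward; lengths in m; the calibration is good to about 2 mm. The wrist camera is an equidistant fisheye: a pixel r from the principal point sees the ray r / f radians off the axis. A picture is of the moment at which its call begins: read the wrist's pose just before it. camera_params takes no time and is no camera call; for the wrist camera it gives the pose at the moment of the call.
- ctrl.job_done(): hands the job in, once; it reports no verdict.
The state is a dict: "time": time; "joint_pos": joint angles; "joint_velocities": joint speeds; "joint_torque": joint torques, N m; "ee_pos": TCP position; "ee_rot": TCP orientation; "force": force on the tool from outside, world axes, zero at the start; "moment": the same for the moment, N m; "width": finger opening in m.
Only numpy, scipy, OpenCV 4.12 (cv2) and the standard library are available. Lean on these libraries where they do the work, as an engineer would, in place of code of your own. Each camera call takes 0.05 s, during which the arm holds its last target.

## Working session

There is one attempt and no reset: what is moved stays moved. The work goes in short steps, Python scripts to look and compute and a tool call to move; the robot and the scene stay as the last step left them, time stands still between calls to the robot, and variables do not carry over. Pictures are saved under pics/ and viewed, and the job is handed in when it is done.

Besides the shell and the picture viewer there is one more tool, called after "Request:" by a JSON object that holds its "name" and its "arguments", one argument or row to a line. step_arm: Moves the arm, as the interface text tells. Shifts and turns lie within -1 to 1; 1 stands for 20 cm of shift or pi/4 rad of turn. Its arguments: {"type":"object","properties":{"moves":{"type":"array"},"grip_force":{"type":"number"}},"required":["moves"]}

```bash
mkdir -p pics; ls
python3 - <<'E'
from bench import ctrl
import cv2
for n in ["side","top","wrist"]:
    p=ctrl.camera_params(n); print(n,p)
    im=ctrl.capture(n); cv2.imwrite(f"pics/{n}0.png",im[:,:,::-1])
s=ctrl.observe(); print(s)
E
```

```text
pics
side {'fovy': 50.6525500219024, 'cx': 287.82190602106357, 'cy': 213.08867405755623, 'R': array([[-0.94936915, -0.31414384, -0.00344515],
       [-0.20188003,  0.61842739, -0.75946825],
       [ 0.24071284, -0.72032022, -0.65053525]]), 't': array([0.45328272, 0.17593499, 0.91161584])}
top {'fovy': 49.286490600463374, 'cx': 278.38811023033765, 'cy': 207.2038436840739, 'R': array([[ 0.01736042, -0.99957026,  0.02362026],
       [-0.986756  , -0.02093892, -0.16085443],
       [ 0.16127989, -0.02051493, -0.98669546]]), 't': array([-0.03676688,  0.50955624,  1.0098398 ])}
wrist {'fovy': 65.70646984690485, 'cx': 279.6572111523041, 'cy': 203.2934409177834, 'R': array([[ 3.39367963e-01, -9.40653675e-01, -2.22070905e-04],
       [-9.06484796e-01, -3.27103587e-01,  2.66999172e-01],
       [-2.51226393e-01, -9.04096613e-02, -9.63696733e-01]]), 't': array([-0.54961416, -0.03470412,  0.37745606])}
{'time': 0.15, 'joint_pos': array([-8.25231708e+01,  2.18322648e+01,  7.43693368e+01,  1.52838327e-03,
        8.38593032e+01, -1.23353591e+01]), 'joint_velocities': array([-0.00893852, -0.13800034, -0.2504698 , -0.02711112, -0.06276084,
       -0.02198587]), 'joint_torque': array([ 2.45686701e-03, -4.48625565e+01, -2.31342512e+01, -1.40614707e-04,
        3.81095408e-03,  1.77047940e-05]), 'ee_pos': array([ 0.18639657, -0.51723187,  0.23088432]), 'ee_rot': array([[-1.12024897e-04,  3.38935307e-01, -9.40809675e-01],
       [ 1.05740195e-03, -9.40809115e-01, -3.38935231e-01],
       [-9.99999435e-01, -1.03278317e-03, -2.52996809e-04]]), 'force': array([-0.42547122, -0.08599451,  1.0193137 ]), 'moment': array([-0.01426916, -0.00695031, -0.04240953]), 'width': 0.08569608457963808}
```

View pics/top0.png

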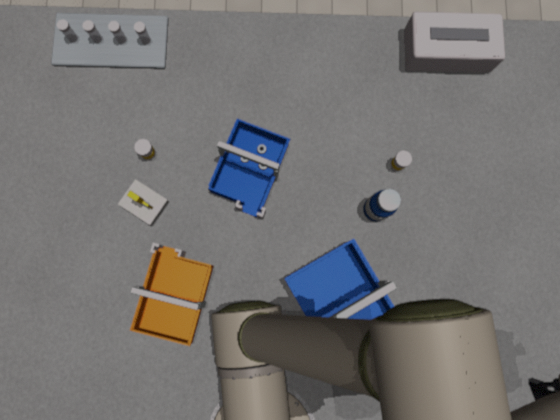

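View pics/side0.png

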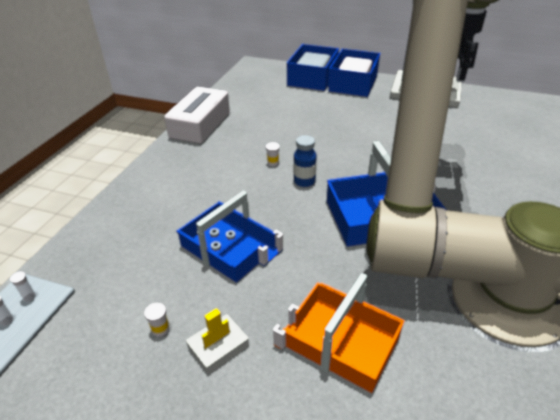

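View pics/wrist0.png

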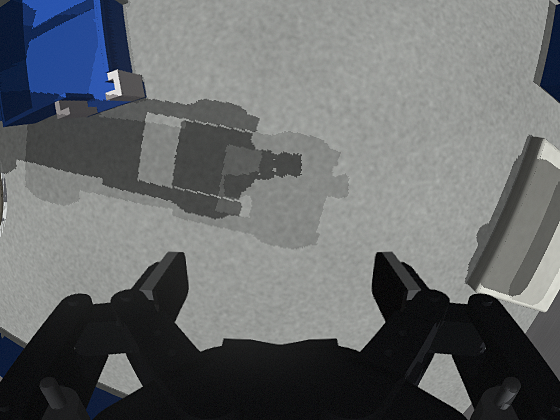

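Tote candidates in the top view: a blue one at (250,168) with bushings, a bigger blue one at (345,300), and an orange one at (172,295). I pick (250,168). The gate is the yellow piece at (140,200). I'll check both in crops and measure them.

```bash
cat > h.py <<'E'
import numpy as np, cv2
from bench import ctrl
def K(n):
    p=ctrl.camera_params(n); f=210/np.tan(np.radians(p['fovy'])/2); return p,f
def ray(n,u,v,p=None):
    q,f=K(n); p=p or q
    x=u-p['cx'];y=v-p['cy']
    if n=='wrist':
        r=np.hypot(x,y);th=r/f; d=np.array([np.sin(th)*x/max(r,1e-9),np.sin(th)*y/max(r,1e-9),np.cos(th)])
    else: d=np.array([x/f,y/f,1.])
    R=p['R'];return -R.T@p['t'],R.T@d
def plane(n,u,v,z,p=None):
    c,d=ray(n,u,v,p); return c+d*(z-c[2])/d[2]
def proj(n,X,p=None):
    q,f=K(n);p=p or q
    c=p['R']@np.asarray(X,float)+p['t']
    if n=='wrist':
        r=np.hypot(c[0],c[1]);th=np.arctan2(r,c[2]);return np.array([p['cx']+f*th*c[0]/r,p['cy']+f*th*c[1]/r])
    return np.array([p['cx']+f*c[0]/c[2],p['cy']+f*c[1]/c[2]])
def tri(obs):
    A=np.zeros((3,3));b=np.zeros(3)
    for n,u,v in obs:
        c,d=ray(n,u,v);d=d/np.linalg.norm(d);M=np.eye(3)-np.outer(d,d);A+=M;b+=M@c
    return np.linalg.solve(A,b)
E
python3 - <<'E'
from h import *
im=cv2.imread('pics/top0.png'); a=im[105:230,110:310]; cv2.imwrite('pics/c1.png',cv2.resize(a,None,fx=4,fy=4,interpolation=cv2.INTER_CUBIC))
im=cv2.imread('pics/side0.png'); a=im[185:375,140:320]; cv2.imwrite('pics/c2.png',cv2.resize(a,None,fx=3.1,fy=3.1,interpolation=cv2.INTER_CUBIC))
print([plane('top',u,v,.05) for u,v in [(250,168),(140,200),(345,300)]])
E
```

```text
[array([0.59906565, 0.04033696, 0.05      ]), array([0.51870403, 0.28742204, 0.05      ]), array([ 0.30387818, -0.17781711,  0.05      ])]
```

View pics/c1.png

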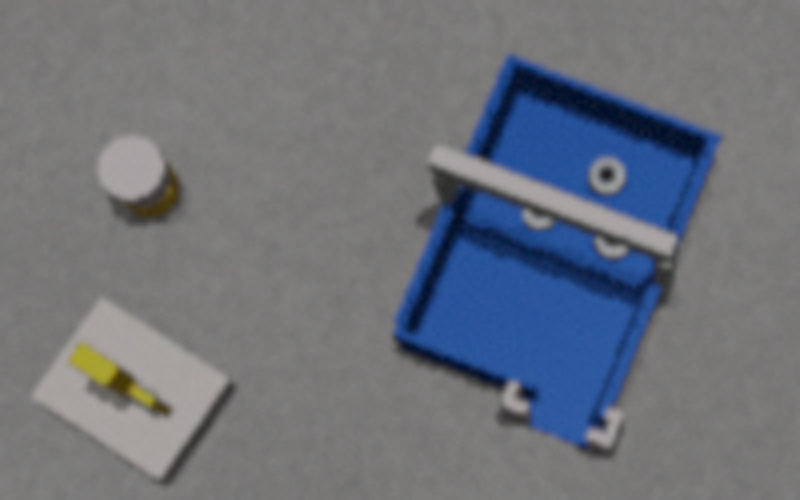

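View pics/c2.png

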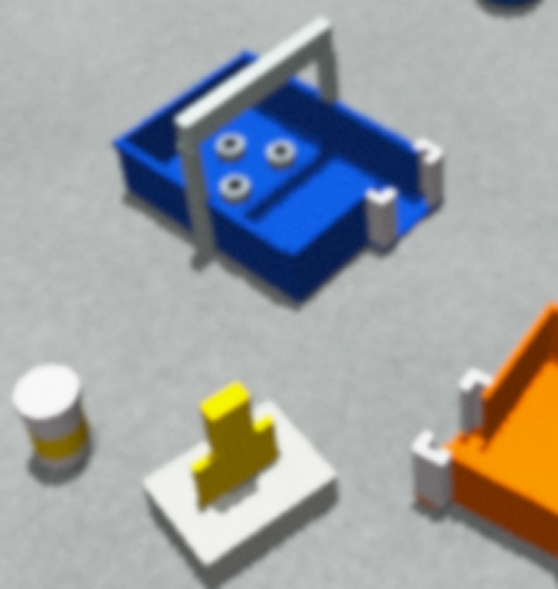

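Run:
```python
from h import *
f=lambda c:(110+c[0]/4,105+c[1]/4)
P=lambda c,z:plane('top',*f(c),z)
r=[P(c,.026) for c in [(100,298),(232,380),(162,480),(33,397)]]
print('rack',np.round(r,4),'ctr',np.mean(r,0),[np.linalg.norm(r[i]-r[(i+1)%4]) for i in range(4)])
for i in range(4):
    d=r[(i+1)%4]-r[i];print(np.degrees(np.arctan2(d[1],d[0])))
print('blocktop',P((95,367),.102))
t=[P(c,.05) for c in [(513,57),(720,135),(395,338)]]
print('tote',np.round(t,4),'ctr',(t[1]+t[2])/2,np.linalg.norm(t[0]-t[1]),np.linalg.norm(t[0]-t[2]))
for d in (t[0]-t[1],t[0]-t[2]):print(np.degrees(np.arctan2(d[1],d[0])))
h=[P((433,155),.122),P((675,243),.122)];print('handle',h,np.mean(h,0),np.linalg.norm(h[0]-h[1]),np.degrees(np.arctan2(*(h[0]-h[1])[1::-1])))
for n,c in dict(va=(132,170)).items(): print(n,P(c,.058))
print('va2',plane('top',403,158,.058),'bottle',plane('top',389,201,.13))
```

```text
rack [[0.5712 0.309  0.026 ]
 [0.5243 0.2296 0.026 ]
 [0.465  0.2664 0.026 ]
 [0.5118 0.3436 0.026 ]] ctr [0.51806536 0.28716919 0.026     ] [np.float64(0.09226644335079691), np.float64(0.06975071250579241), np.float64(0.09025330724384208), np.float64(0.06873197845671569)]
-120.60106349670797
148.17381406421117
58.76103493328865
-30.161408806573096
blocktop [0.51652269 0.28647114 0.102     ]
tote [[ 0.716   0.0711  0.05  ]
 [ 0.6715 -0.0511  0.05  ]
 [ 0.5464  0.1331  0.05  ]] ctr [0.60893652 0.04098831 0.05      ] 0.13003174538393275 0.18051992331618175
69.98665366634438
-20.079036942786516
handle [array([0.63322067, 0.10713292, 0.122     ]), array([ 0.58739519, -0.02447676,  0.122     ])] [0.61030793 0.04132808 0.122     ] 0.13935954362972452 70.80227335057506
va [0.63963422 0.2863459  0.058     ]
va2 [ 0.62910851 -0.31329651  0.058     ] bottle [ 0.51402361 -0.25921776  0.13      ]
```

The sizes match: the tote measures 180 x 130 at (0.609, 0.041) with yaw -20°, and the rack 90 x 70 at (0.517, 0.287) with yaw -30.5°. The bigger blue tote is ruled out. I'm moving over the gate now.

Request:
{"name": "step_arm", "arguments": {
  "moves": [
    [[0,-0.8,-0.73,0,0,0,-1],[0,-0.8,-0.73,0,0,0,-1],[0,-0.8,-0.73,0,0,0,-1],[0,-0.8,-0.73,0,0,0,-1],[0,-0.8,-0.73,0,0,0,-1],[0,-0.8,-0.73,0,0,0,-1]]
  ]
}}

```text
time: 0.65
ee_pos: [0.2705, -0.3124, 0.2314]
ee_rot: [[0.0, 0.342, -0.94], [0.002, -0.94, -0.342], [-1.0, -0.002, -0.001]]
force: [-0.5, -0.1, -0.5]
width: 0.0855
```

Request:
{"name": "step_arm", "arguments": {
  "moves": [
    [[0,-0.8,-0.73,0,0,0,-1],[0,-0.8,-0.73,0,0,0,-1],[0,-0.8,-0.73,0,0,0,-1],[0,-0.8,-0.73,0,0,0,-1],[0,-0.8,-0.73,0,0,0,-1],[0,-0.8,-0.73,0,0,0,-1]]
  ]
}}

```text
time: 1.15
ee_pos: [0.3534, -0.1129, 0.2314]
ee_rot: [[0.0, 0.344, -0.939], [0.001, -0.939, -0.344], [-1.0, -0.001, -0.001]]
force: [-0.3, 0.4, 0.0]
width: 0.0854
```

Request:
{"name": "step_arm", "arguments": {
  "moves": [
    [[0,-0.8,-0.73,0,0,0,-1],[0,-0.8,-0.73,0,0,0,-1],[0,-0.8,-0.73,0,0,0,-1],[0,-0.8,-0.73,0,0,0,-1],[0,-0.8,-0.73,0,0,0,-1],[0,-0.8,-0.73,0,0,0,-1]]
  ]
}}

```text
time: 1.65
ee_pos: [0.4371, 0.0867, 0.2311]
ee_rot: [[0.0, 0.343, -0.939], [0.001, -0.939, -0.343], [-1.0, -0.001, -0.001]]
force: [-0.4, 0.1, -1.1]
width: 0.0856
```

Request:
{"name": "step_arm", "arguments": {
  "moves": [
    [[0,-0.6,-0.5,-0.88,0,0,-1],[0,-0.6,-0.5,-0.88,0,0,-1],[0,-0.6,-0.5,-0.88,0,0,-1],[0,-0.6,-0.5,-0.88,0,0,-1],[0,-0.6,-0.5,-0.88,0,0,-1],[0,-0.6,-0.5,-0.88,0,0,-1],[0,-0.6,-0.5,-0.88,0,0,-1]]
  ]
}}

```text
time: 2.23
ee_pos: [0.4896, 0.2291, 0.2308]
ee_rot: [[-0.001, 0.862, -0.507], [-0.0, -0.507, -0.862], [-1.0, -0.0, 0.001]]
force: [-0.5, 0.5, 0.1]
width: 0.0853
```

Run:
```python
from h import *
for n in ['wrist','top']:
    p=ctrl.camera_params(n); im=ctrl.capture(n); cv2.imwrite(f'pics/{n}1.png',im[:,:,::-1])
    if n=='wrist': np.savez('w1.npz',**p); print(-p['R'].T@p['t'])
s=ctrl.observe(); print(s['time'],s['ee_pos'],s['ee_rot'],s['joint_pos'])
```

```text
[0.52382286 0.28773367 0.37281216]
2.3333 [0.48946669 0.22873069 0.23112981] [[-3.52553699e-04  8.59266385e-01 -5.11528255e-01]
 [-2.15244147e-04 -5.11528341e-01 -8.59266379e-01]
 [-9.99999915e-01 -1.92834078e-04  3.65293269e-04]] [ 1.24895004e+01  2.08471218e+01  7.58841159e+01 -7.72520479e-03
  8.32911513e+01  4.32560885e+01]
```

View pics/wrist1.png

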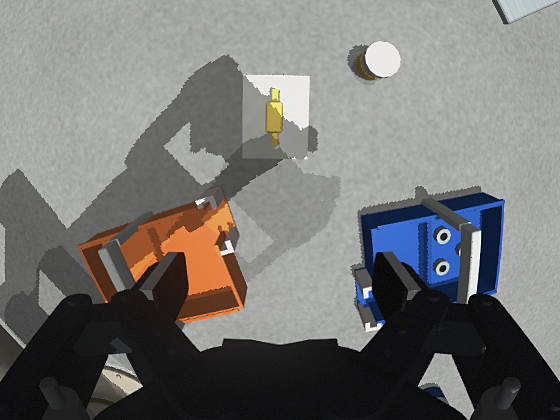

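View pics/top1.png

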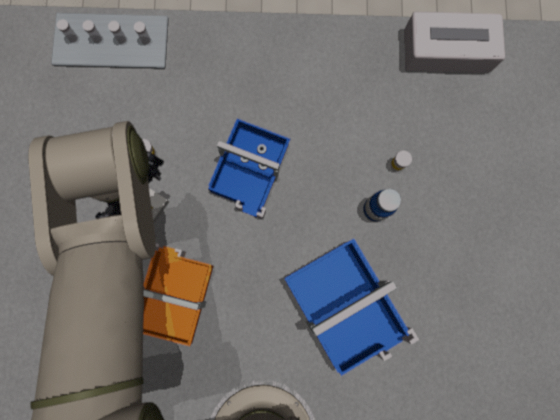

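The wrist view shows the gate in its stand at (274,118) and the chosen tote at right (430,250). In the top view the other blue tote (348,305) is clearly larger. Refining from the wrist view.

Run:
```python
from h import *
im=cv2.imread('pics/wrist1.png')
cv2.imwrite('pics/c3.png',cv2.resize(im[60:170,225:335],None,fx=5,fy=5,interpolation=cv2.INTER_CUBIC))
cv2.imwrite('pics/c4.png',cv2.resize(im[175:340,345:515],None,fx=3.6,fy=3.6,interpolation=cv2.INTER_CUBIC))
```

```text
(no output)
```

View pics/c3.png

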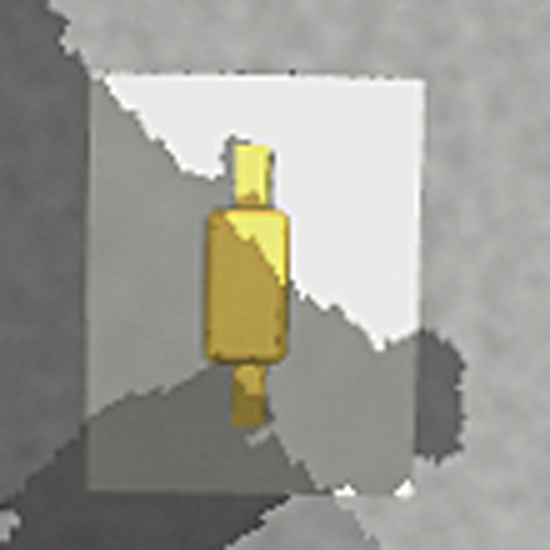

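View pics/c4.png

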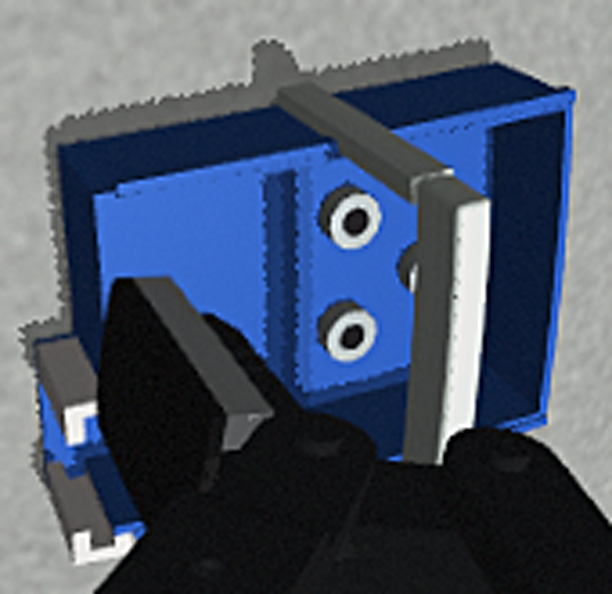

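Run:
```python
from h import *
w=dict(np.load('w1.npz'))
P=lambda c,z:plane('wrist',225+c[0]/5-.4,60+c[1]/5-.4,z,w)
b=[P(c,.102) for c in [(207,212),(288,212),(288,362),(207,362)]]
print('block',np.mean(b,0),[np.linalg.norm(b[i]-b[(i+1)%4]) for i in range(4)])
r=[P(c,.026) for c in [(92,75),(425,80),(413,490),(88,490)]]
print('rack',np.mean(r,0),[np.linalg.norm(r[i]-r[(i+1)%4]) for i in range(4)])
def ang(a,b): d=b-a; return np.degrees(np.arctan2(d[1],d[0]))
print(ang(r[0],r[1]),ang(r[3],r[2]),ang(r[0],r[3])+90,ang(r[1],r[2])+90, 'blk',ang(b[0],b[1]),ang(b[0],b[3])+90)
e=[P((253,146),.062),P((248,426),.062)];print('plate',np.mean(e,0),np.linalg.norm(e[0]-e[1]),ang(e[0],e[1])+90)
Q=lambda c,z:plane('wrist',345+c[0]/3.6-.4,175+c[1]/3.6-.4,z,w)
print('slot lips', Q((82,420),.05),Q((105,545),.05))
t=[Q((573,92),.05),Q((545,418),.05),Q((62,148),.05)];print('tote',t,(t[1]+t[2])/2,np.linalg.norm(t[0]-t[1]),np.linalg.norm(t[0]-t[2]),ang(t[2],t[0]),ang(t[1],t[0])-90)
```

```text
block [0.51902818 0.28846893 0.102     ] [np.float64(0.013290526593869312), np.float64(0.025002665921867874), np.float64(0.013408199715288227), np.float64(0.02501609429058632)]
rack [0.51938639 0.28879705 0.026     ] [np.float64(0.06997676349589202), np.float64(0.0882032262605135), np.float64(0.06993720400797679), np.float64(0.08937406314938497)]
-31.451164468895374 -30.49182278560038 -31.563251560156573 -31.596804969214404 blk -30.60920922600265 -30.63425092625357
plate [0.518884   0.28843525 0.062     ] 0.053669339242168275 -31.500300628491004
slot lips [0.51296265 0.06500262 0.05      ] [0.49934203 0.01162837 0.05      ]
tote [array([0.71778123, 0.07410934, 0.05      ]), array([ 0.67233307, -0.04903375,  0.05      ]), array([0.54685486, 0.15387128, 0.05      ])] [0.60959397 0.05241876 0.05      ] 0.13126216502528212 0.18862075511981438 -25.01587457447305 -20.257481277238384
```

Request:
{"name": "step_arm", "arguments": {
  "moves": [
    [[0,-0.027,-0.332,0,0,0,-1],[0,-0.027,-0.332,0,0,0,-1],[0,-0.027,-0.332,0,0,0,-1],[0.2,-0.027,-0.332,0,0,0,-1],[0.4,-0.027,-0.332,0,0,0,-1],[0.55,-0.027,-0.332,0,0,0,-1],[0.7,-0.027,-0.332,0,0,0,-1],[0.825,-0.027,-0.332,0,0,0,-1],[0.825,-0.027,-0.332,0,0,0,-1],[0.825,-0.027,-0.332,0,0,0,-1]]
  ]
}}

```text
time: 3.17
ee_pos: [0.5183, 0.2885, 0.0663]
ee_rot: [[-0.002, 0.86, -0.511], [-0.001, -0.511, -0.86], [-1.0, -0.001, 0.001]]
force: [0.5, 0.6, 0.8]
width: 0.0856
```

Run:
```python
from h import *
p=ctrl.camera_params('wrist'); im=ctrl.capture('wrist'); cv2.imwrite('pics/wrist2.png',im[:,:,::-1])
s=ctrl.observe(); print(s['time'],s['ee_pos'],s['ee_rot'],s['force'])
print(proj('wrist',[.5189,.2885,.102],p))
```

```text
3.2167 [0.51908233 0.28890184 0.06763842] [[ 1.34877899e-03  8.60033176e-01 -5.10236334e-01]
 [ 3.46314420e-04 -5.10237169e-01 -8.60033669e-01]
 [-9.99999030e-01  9.83293139e-04 -9.86039062e-04]] [-0.1184693  -0.01903354  0.39821121]
[281.20115564 298.92047995]
```

View pics/wrist2.png

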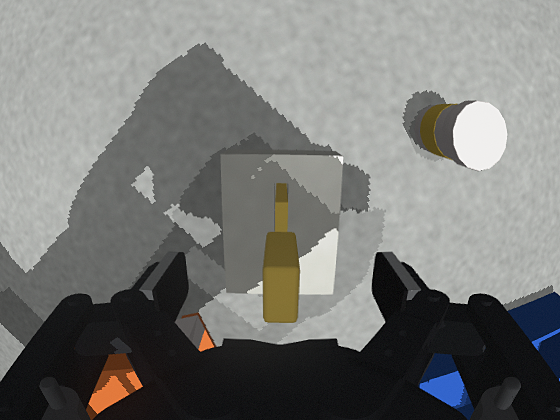

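The block sits midway between the pads at (281,290). Closing on it.

Request:
{"name": "step_arm", "arguments": {
  "moves": [
    [[0,0,0,0,0,0,1],[0,0,0,0,0,0,1],[0,0,0,0,0,0,1],[0,0,0,0,0,0,1],[0,0,0,0,0,0,1],[0,0,0,0,0,0,1],[0,0,0,0,0,0,1],[0,0,0,0,0,0,1],[0,0,0,0,0,0,1],[0,0,0,0,0,0,1]]
  ],
  "grip_force": 40
}}

```text
time: 4.05
ee_pos: [0.5184, 0.2894, 0.0666]
ee_rot: [[0.0, 0.861, -0.509], [0.0, -0.509, -0.861], [-1.0, 0.0, -0.0]]
force: [-0.8, 0.3, 4.8]
width: 0.0132
```

Request:
{"name": "step_arm", "arguments": {
  "moves": [
    [[-0.1,0,0,0,0,0,1],[-0.2,0,0,0,0,0,1],[-0.35,0,0,0,0,0,1],[-0.5,0,0,0,0,0,1],[-0.65,0,0,0,0,0,1],[-0.65,0,0,0,0,0,1]]
  ]
}}

```text
time: 4.55
ee_pos: [0.5201, 0.29, 0.202]
ee_rot: [[0.009, 0.861, -0.509], [0.003, -0.509, -0.861], [-1.0, 0.006, -0.007]]
force: [1.4, 0.3, -0.8]
width: 0.0139
```

Run:
```python
from h import *
s=ctrl.observe(); print(s['time'],s['ee_pos'],s['ee_rot'],s['force'],s['width'])
ims=[]
p=ctrl.camera_params('wrist'); np.savez('w3.npz',**p)
for n in ['wrist','side']:
    im=ctrl.capture(n); cv2.imwrite(f'pics/{n}3.png',im[:,:,::-1])
s=ctrl.observe(); print(s['time'],s['ee_pos'],s['ee_rot'],s['width'])
```

```text
4.55 [0.52014908 0.29004819 0.20201368] [[ 0.00935722  0.86090864 -0.50867353]
 [ 0.0031016  -0.50871834 -0.86092742]
 [-0.99995141  0.00647818 -0.00743038]] [ 1.40933341  0.28154118 -0.76392968] 0.01392995381333936
4.65 [0.51843798 0.2893837  0.19668371] [[ 1.26742206e-03  8.60874935e-01 -5.08815035e-01]
 [ 4.71599630e-04 -5.08815901e-01 -8.60875227e-01]
 [-9.99999086e-01  8.51135270e-04 -1.05087280e-03]] 0.013587055381343933
```

View pics/wrist3.png

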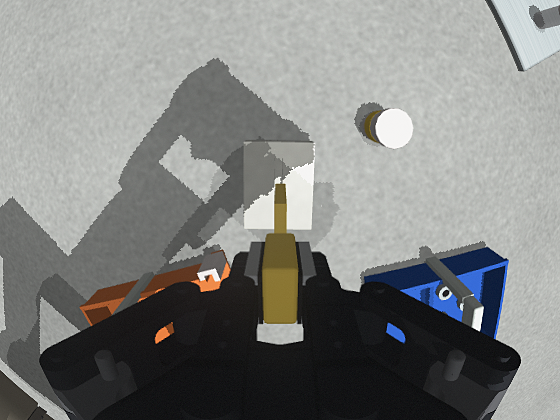

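View pics/side3.png

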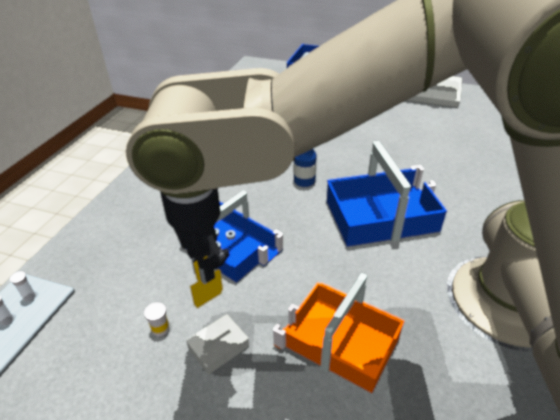

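The gate is out of the stand and held. I'm carrying it short of the slot for a clear wrist view of the channel.

Request:
{"name": "step_arm", "arguments": {
  "moves": [
    [[0,0.32,0.7,0,0,0,1],[0,0.32,0.7,0,0,0,1],[0,0.32,0.7,0,0,0,1],[0,0.32,0.7,0,0,0,1],[0,0.32,0.7,0,0,0,1]]
  ]
}}

```text
time: 5.07
ee_pos: [0.5012, 0.1321, 0.1947]
ee_rot: [[-0.004, 0.859, -0.513], [-0.001, -0.513, -0.859], [-1.0, -0.003, 0.003]]
force: [0.4, -0.4, -0.2]
width: 0.0134
```

Request:
{"name": "step_arm", "arguments": {
  "moves": [
    [[0,0.33,0.72,-0.239,0,0,1],[0,0.33,0.72,-0.239,0,0,1],[0,0.33,0.72,-0.239,0,0,1],[0,0.33,0.72,-0.239,0,0,1],[0,0.33,0.72,-0.239,0,0,1],[0,0.33,0.72,-0.239,0,0,1],[0,0.33,0.72,-0.239,0,0,1],[0,0.33,0.72,-0.239,0,0,1]]
  ]
}}

```text
time: 5.73
ee_pos: [0.4856, -0.0201, 0.1957]
ee_rot: [[-0.001, 0.941, -0.338], [0.001, -0.338, -0.941], [-1.0, -0.001, -0.0]]
force: [-0.2, -0.5, -0.7]
width: 0.0135
```

Run:
```python
from h import *
p=ctrl.camera_params('wrist'); np.savez('w4.npz',**p)
for n in ['wrist','top']:
    im=ctrl.capture(n); cv2.imwrite(f'pics/{n}4.png',im[:,:,::-1])
s=ctrl.observe(); print(s['time'],s['ee_pos'],s['ee_rot'],s['width'])
print(proj('wrist',[.506,.035,.05],p))
```

```text
5.8333 [ 0.48571363 -0.02005413  0.19599751] [[-6.25932402e-04  9.41368378e-01 -3.37379882e-01]
 [ 3.32281793e-04 -3.37379734e-01 -9.41368581e-01]
 [-9.99999749e-01 -7.01338289e-04 -1.01622665e-04]] 0.013886714347287988
[280.60706745 125.32097676]
```

View pics/wrist4.png

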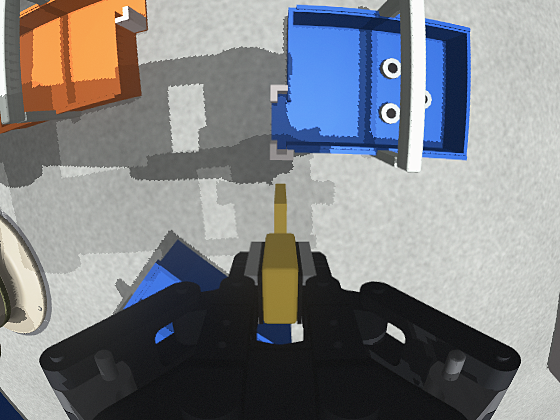

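Run:
```python
from h import *
im=cv2.imread('pics/wrist4.png')
cv2.imwrite('pics/c5.png',cv2.resize(im[75:170,255:335],None,fx=6,fy=6,interpolation=cv2.INTER_CUBIC))
cv2.imwrite('pics/c6.png',cv2.resize(im[0:170,265:485],None,fx=3.5,fy=3.5,interpolation=cv2.INTER_CUBIC))
```

```text
(no output)
```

View pics/c5.png

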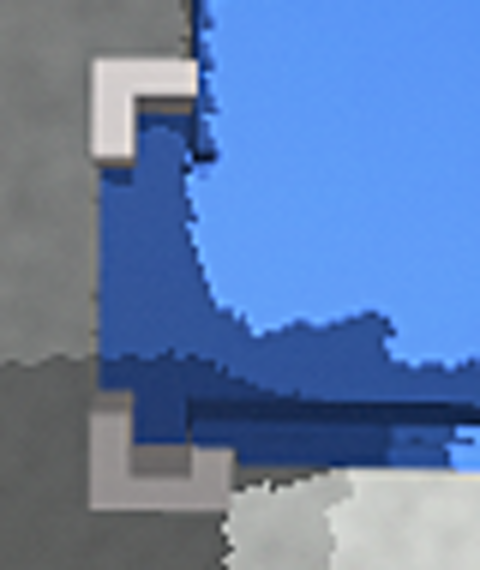

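View pics/c6.png

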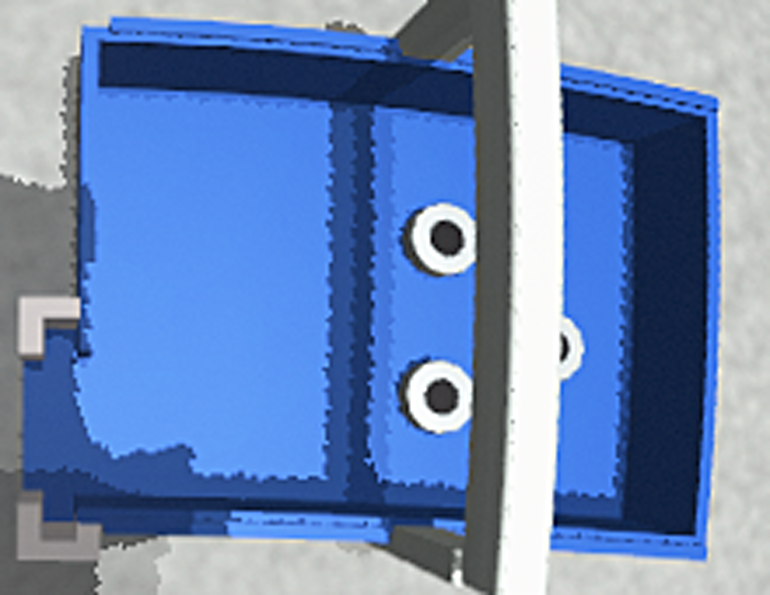

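Run:
```python
from h import *
w=dict(np.load('w4.npz'));C=-w['R'].T@w['t'];print('cam',C)
P=lambda c,z=.05:plane('wrist',255+c[0]/6-.42,75+c[1]/6-.42,z,w)
th=np.radians(-20);ex=np.array([np.cos(th),np.sin(th)]);ey=np.array([-ex[1],ex[0]])
o=np.array([.506,.035])
for nm,c in dict(UinY=(165,97),UoutY=(140,60),LinY=(160,475),LoutY=(160,510),UlipIn=(135,130),UlipOut=(92,110),LlipIn=(132,440),LlipOut=(91,450),wallout_up=(197,80),LwallIn=(190,460),Lend=(233,490)).items():
    X=P(c)[:2]-o; print(nm,'x',round(X@ex*1e3,1),'y',round(X@ey*1e3,1))
Q=lambda c,z:plane('wrist',265+c[0]/3.5-.36,c[1]/3.5-.36,z,w)
for nm,c in dict(pp=(718,100),pm=(705,555),mp=(85,28)).items():
    X=Q(c,.05)[:2]-o; print(nm,X@ex*1e3,X@ey*1e3, 'expected x +184.5/4.5 y 106/-24')
a=Q((718,100),.05)-Q((705,555),.05);print('yaw',np.degrees(np.arctan2(a[1],a[0]))-90,np.linalg.norm(a))
a=P((92,110))-P((91,450));print('yaw chan',np.degrees(np.arctan2(a[1],a[0]))-90)
a=Q((80,50),.05)-Q((80,290),.05);print('yaw endwall',np.degrees(np.arctan2(a[1],a[0]))-90)
```

```text
cam [0.50848528 0.04369736 0.33778889]
UinY x 1.1 y 30.6
UoutY x -2.5 y 36.1
LinY x 0.7 y -25.3
LoutY x 0.7 y -30.6
UlipIn x -3.2 y 25.7
UlipOut x -9.5 y 28.7
LlipIn x -3.5 y -20.1
LlipOut x -9.5 y -21.6
wallout_up x 5.8 y 33.2
LwallIn x 5.1 y -23.0
Lend x 11.5 y -27.5
pp 186.3838194806051 109.43419698737033 expected x +184.5/4.5 y 106/-24
pm 185.33566105074863 -23.321161321017044 expected x +184.5/4.5 y 106/-24
mp 6.799689961744893 107.8515366844703 expected x +184.5/4.5 y 106/-24
yaw -20.45236446354184 0.1327594960659402
yaw chan -20.063673603242293
yaw endwall -19.782232687036867
```

Run:
```python
from h import *
im=cv2.imread('pics/wrist4.png')
cv2.imwrite('pics/c7.png',cv2.resize(im[175:335,235:325],None,fx=3.7,fy=3.7,interpolation=cv2.INTER_CUBIC))
w=dict(np.load('w4.npz'));t=np.array([.48571,-.02005,.196])
ex=np.array([.9414,-.3374,0]);ey=np.array([.3374,.9414,0])
for dz,lst in ((.0355,[(7,13),(-7,13),(7,-13),(-7,-13)]),(-.0045,[(3,27),(-3,27)]),(-.0505,[(3,27),(-3,27)]),(-.0605,[(1.2,24),(-1.2,24)])):
    for a,b in lst: print(dz,a,b,np.round(proj('wrist',t+[0,0,dz]+ex*a/1e3+ey*b/1e3,w),1))
```

```text
0.0355 7 13 [299.2 269.6]
0.0355 -7 13 [260.9 269.6]
0.0355 7 -13 [297.5 326.2]
0.0355 -7 -13 [262.6 326.2]
-0.0045 3 27 [286.5 203.4]
-0.0045 -3 27 [273.6 203.4]
-0.0505 3 27 [285.  182.9]
-0.0505 -3 27 [275.1 182.9]
-0.0605 1.2 24 [281.9 184.3]
-0.0605 -1.2 24 [278.1 184.3]
```

View pics/c7.png

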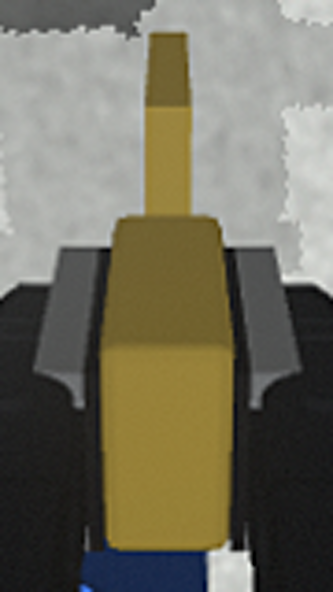

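Request:
{"name": "step_arm", "arguments": {
  "moves": [
    [[0,0.009,-0.306,0,0,0,1],[0,0.009,-0.306,0,0,0,1],[0,0.009,-0.306,0,0,0,1],[0.15,0.009,-0.306,0,0,0,1],[0.3,0.009,-0.306,0,0,0,1],[0.39,0.009,-0.306,0,0,0,1],[0.39,0.009,-0.306,0,0,0,1],[0.39,0.009,-0.306,0,0,0,1],[0.39,0.009,-0.306,0,0,0,1]]
  ]
}}

```text
time: 6.58
ee_pos: [0.5089, 0.0357, 0.1196]
ee_rot: [[0.002, 0.941, -0.339], [-0.0, -0.339, -0.941], [-1.0, 0.002, -0.0]]
force: [0.6, -0.1, 0.7]
width: 0.0134
```

Run:
```python
from h import *
p=ctrl.camera_params('wrist'); np.savez('w5.npz',**p)
for n in ['wrist','side']:
    im=ctrl.capture(n); cv2.imwrite(f'pics/{n}5.png',im[:,:,::-1])
    y=[160,250,230,330] if n=='wrist' else [190,300,200,320]
    cv2.imwrite(f'pics/{n}5c.png',cv2.resize(im[y[0]:y[1],y[2]:y[3],::-1],None,fx=5,fy=5,interpolation=cv2.INTER_CUBIC))
s=ctrl.observe(); print(s['time'],s['ee_pos'],s['ee_rot'],s['force'],s['width'])
```

```text
6.6833 [0.50889834 0.03560431 0.11973792] [[ 2.74417800e-03  9.40758062e-01 -3.39067454e-01]
 [-4.48917966e-04 -3.39067537e-01 -9.40761927e-01]
 [-9.99996134e-01  2.73383166e-03 -5.08138480e-04]] [-0.08270143 -1.07829595 -0.05391464] 0.013259248473423572
```

View pics/wrist5.png

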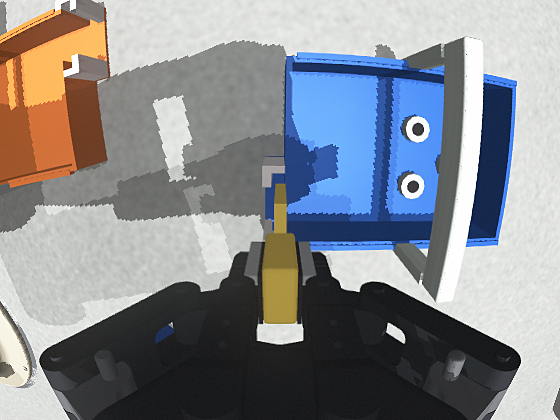

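View pics/wrist5c.png

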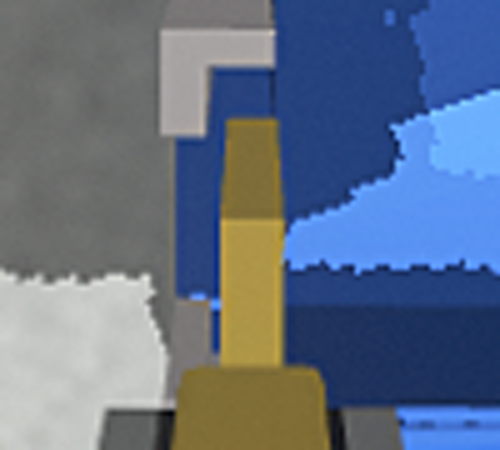

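View pics/side5c.png

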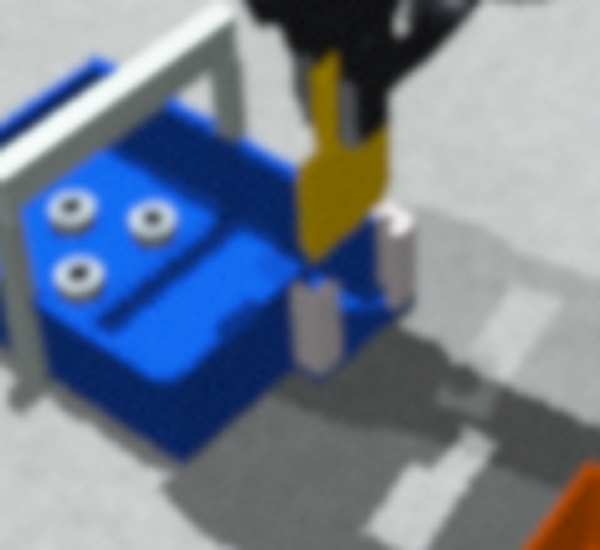

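Run:
```python
from h import *
w=dict(np.load('w5.npz'));t=np.array([.5089,.0356,.1197]);R=ctrl.observe()['ee_rot']
P=lambda c,z:plane('wrist',230+c[0]/5-.4,160+c[1]/5-.4,z,w)
ex=np.array([.9397,-.342,0]);ey=np.array([.342,.9397,0])
for nm,c,z in [('in corner',(210,66),.05),('lip out',(160,70),.05),('wall',(277,45),.05),('Uout',(220,29),.05),('Uin',(240,66),.05),
   ('foot L',(228,119),.0692),('foot R',(278,119),.0692),('plateTop L',(221,218),.1152),('plateTop R',(285,218),.1152)]:
    X=P(c,z)-t; print(nm,np.round([X@ex*1e3,X@ey*1e3],1))
im=cv2.imread('pics/wrist5.png')
print(np.round([proj('wrist',t+[0,0,-.0505]+ey*.027+ex*a,w) for a in(.003,-.003)],1))
```

```text
in corner [-5.4 29.9]
lip out [-12.   29.3]
wall [ 3.4 32.7]
Uout [-4.1 34.8]
Uin [-1.5 29.9]
foot L [-2.8 26.8]
foot R [ 3.2 26.8]
plateTop L [-3.  27.1]
plateTop R [ 3.  27.2]
[[284.9 183.1]
 [274.9 183.1]]
```

Request:
{"name": "step_arm", "arguments": {
  "moves": [
    [[0,-0.006,-0.006,0,0,0,1],[0,-0.006,-0.006,0,0,0,1],[0,-0.006,-0.006,0,0,0,1],[0.03,-0.006,-0.006,0,0,0,1],[0.05,-0.006,-0.006,0,0,0,1],[0.07,-0.006,-0.006,0,0,0,1],[0.09,-0.006,-0.006,0,0,0,1],[0.09,-0.006,-0.006,0,0,0,1]]
  ]
}}

```text
time: 7.35
ee_pos: [0.507, 0.0372, 0.0993]
ee_rot: [[-0.002, 0.941, -0.339], [0.0, -0.339, -0.941], [-1.0, -0.002, 0.0]]
force: [0.0, 0.6, -0.8]
width: 0.0137
```

Run:
```python
from h import *
p=ctrl.camera_params('wrist')
for n in ['wrist','side']:
    im=ctrl.capture(n)
    y=[160,250,230,330] if n=='wrist' else [190,300,200,320]
    cv2.imwrite(f'pics/{n}6c.png',cv2.resize(im[y[0]:y[1],y[2]:y[3],::-1],None,fx=5,fy=5,interpolation=cv2.INTER_CUBIC))
s=ctrl.observe(); print(s['time'],s['ee_pos'],s['force'],s['width'])
```

```text
7.45 [0.50744796 0.03718306 0.10012471] [ 0.90341919  0.13062931 -0.2269996 ] 0.013302275440199329
```

View pics/wrist6c.png

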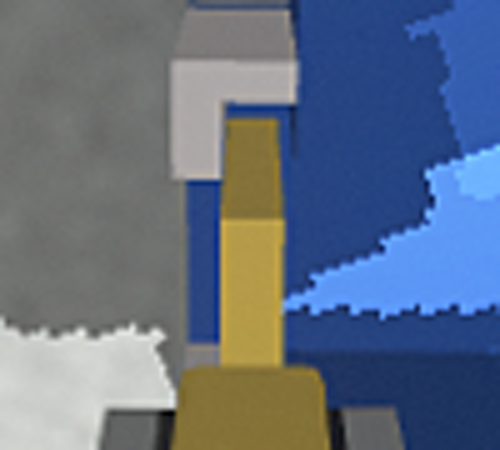

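View pics/side6c.png

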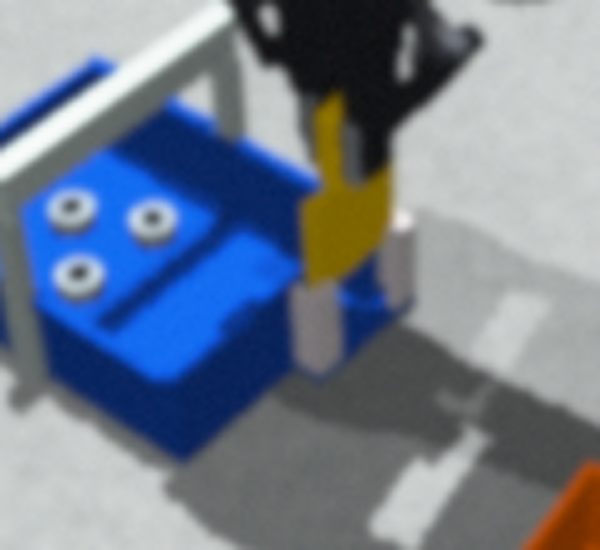

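The foot is inside the channel mouth, about 0.8 mm off-centre. I'll nudge it and go down.

Request:
{"name": "step_arm", "arguments": {
  "moves": [
    [[0,0.004,0,0,0,0,1],[0.02,0.004,0,0,0,0,1],[0.04,0.004,0,0,0,0,1],[0.06,0.004,0,0,0,0,1],[0.08,0.004,0,0,0,0,1],[0.1,0.004,0,0,0,0,1],[0.12,0.004,0,0,0,0,1],[0.14,0.004,0,0,0,0,1],[0.16,0.004,0,0,0,0,1],[0.17,0.004,0,0,0,0,1],[0.17,0.004,0,0,0,0,1]]
  ]
}}

```text
time: 8.37
ee_pos: [0.508, 0.0369, 0.0658]
ee_rot: [[-0.001, 0.941, -0.339], [0.0, -0.339, -0.941], [-1.0, -0.001, 0.0]]
force: [-0.4, 0.3, -0.5]
width: 0.0135
```

Run:
```python
from h import *
for n in ['wrist','side']:
    im=ctrl.capture(n)
    y=[160,250,230,330] if n=='wrist' else [190,300,200,320]
    cv2.imwrite(f'pics/{n}7c.png',cv2.resize(im[y[0]:y[1],y[2]:y[3],::-1],None,fx=5,fy=5,interpolation=cv2.INTER_CUBIC))
s=ctrl.observe(); print(s['time'],s['ee_pos'],s['force'],s['moment'],s['width'])
```

```text
8.4667 [0.50827095 0.036898   0.06634944] [ 0.74188749  0.84824489 -0.27404323] [ 0.03424651  0.00187434 -0.05918619] 0.013706038831260037
```

View pics/wrist7c.png

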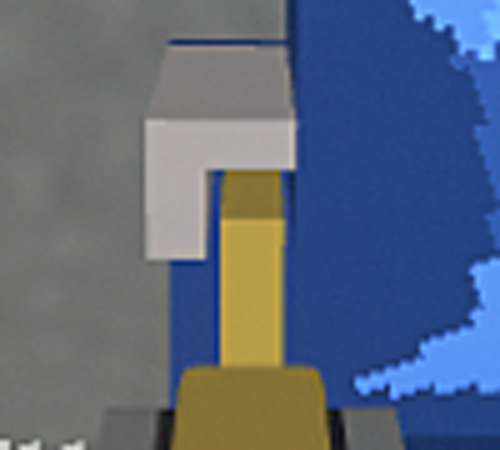

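View pics/side7c.png

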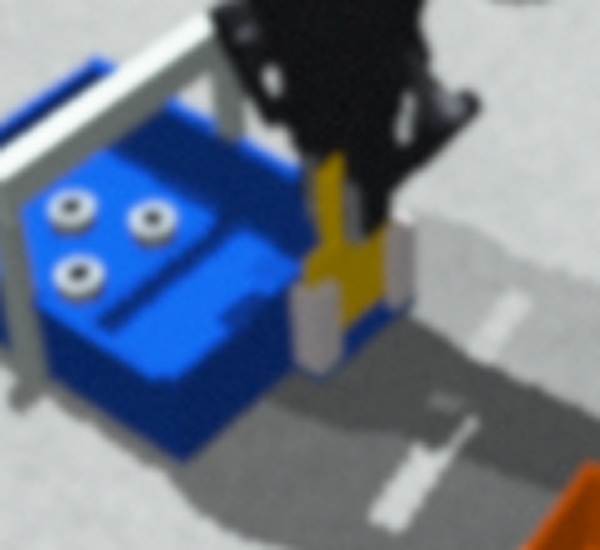

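Request:
{"name": "step_arm", "arguments": {
  "moves": [
    [[0.004,0,0,0,0,0,1],[0.008,0,0,0,0,0,1],[0.008,0,0,0,0,0,1]]
  ]
}}

```text
time: 8.72
ee_pos: [0.5082, 0.0369, 0.0647]
ee_rot: [[0.0, 0.941, -0.339], [0.0, -0.339, -0.941], [-1.0, 0.0, -0.0]]
force: [-0.3, -0.0, -0.4]
width: 0.0136
```

Request:
{"name": "step_arm", "arguments": {
  "moves": [
    [[0.004,0,0,0,0,0,1],[0.004,0,0,0,0,0,1]]
  ]
}}

```text
time: 8.88
ee_pos: [0.5083, 0.0369, 0.0646]
ee_rot: [[0.001, 0.941, -0.339], [-0.0, -0.339, -0.941], [-1.0, 0.001, -0.0]]
force: [-1.7, -0.1, 6.8]
width: 0.0132
```

It bottomed out at TCP z 0.0646 with 7 N, as predicted for home. Opening and backing off upward.

Request:
{"name": "step_arm", "arguments": {
  "moves": [
    [[0,0,0,0,0,0,0.4],[0,0,0,0,0,0,0.1],[0,0,0,0,0,0,-0.2],[0,0,0,0,0,0,-0.2],[0,0,0,0,0,0,-0.2]]
  ]
}}

```text
time: 9.3
ee_pos: [0.5082, 0.0369, 0.0638]
ee_rot: [[-0.0, 0.941, -0.339], [0.0, -0.339, -0.941], [-1.0, -0.0, 0.0]]
force: [-0.8, 0.4, 0.1]
width: 0.0512
```

Request:
{"name": "step_arm", "arguments": {
  "moves": [
    [[-0.1,0,0,0,0,0,-0.2],[-0.2,0,0,0,0,0,-0.2],[-0.35,0,0,0,0,0,-0.5],[-0.5,0,0,0,0,0,-1],[-0.65,0,0,0,0,0,-1],[-0.65,0,0,0,0,0,-1],[-0.65,0,0,0,0,0,-1]]
  ]
}}

```text
time: 9.88
ee_pos: [0.5087, 0.0369, 0.1951]
ee_rot: [[0.003, 0.941, -0.339], [-0.001, -0.339, -0.941], [-1.0, 0.003, -0.001]]
force: [-1.2, -0.1, -0.1]
width: 0.0854
```

Run:
```python
from h import *
p=ctrl.camera_params('wrist'); np.savez('w8.npz',**p)
for n in ['wrist','side','top']:
    im=ctrl.capture(n); cv2.imwrite(f'pics/{n}8.png',im[:,:,::-1])
    if n=='side': cv2.imwrite(f'pics/{n}8c.png',cv2.resize(im[190:300,170:290,::-1],None,fx=5,fy=5,interpolation=cv2.INTER_CUBIC))
s=ctrl.observe(); print(s['time'],s['ee_pos'],s['ee_rot'],s['force'],s['width'])
```

```text
10.0333 [0.50764684 0.03697234 0.19268806] [[-2.44922923e-03  9.40660175e-01 -3.39341181e-01]
 [ 4.23911637e-04 -3.39341192e-01 -9.40663264e-01]
 [-9.99996911e-01 -2.44775064e-03  4.32367573e-04]] [ 0.25477673  0.28297885 -0.55866261] 0.0854273647524379
```

View pics/wrist8.png

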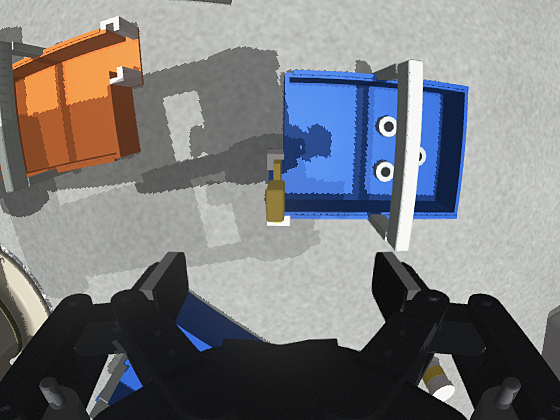

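View pics/side8c.png

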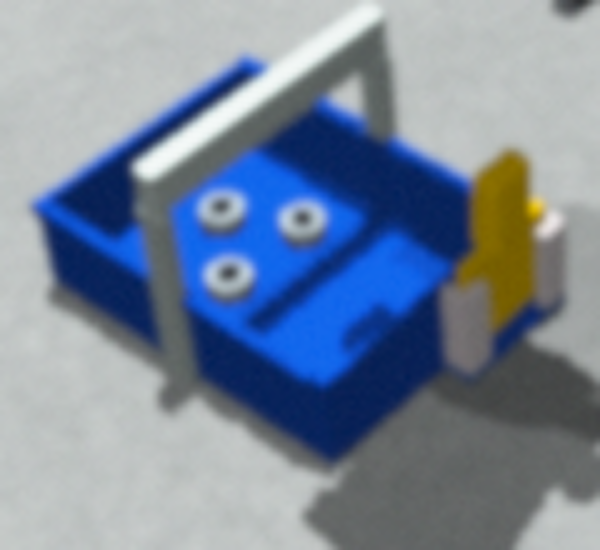

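The gate is home and the tote stands level. Now to the handle.

Request:
{"name": "step_arm", "arguments": {
  "moves": [
    [[0,0.474,-0.201,0,0,0,-1],[0,0.474,-0.201,0,0,0,-1],[0,0.474,-0.201,0,0,0,-1],[0,0.474,-0.201,0,0,0,-1],[0.15,0.474,-0.201,0,0,0,-1],[0.15,0.474,-0.201,0,0,0,-1],[0.15,0.474,-0.201,0,0,0,-1]]
  ]
}}

```text
time: 10.62
ee_pos: [0.6096, 0.0427, 0.1622]
ee_rot: [[-0.005, 0.941, -0.339], [0.001, -0.339, -0.941], [-1.0, -0.005, 0.001]]
force: [0.2, -0.1, 0.3]
width: 0.0856
```

Run:
```python
from h import *
p=ctrl.camera_params('wrist'); np.savez('w9.npz',**p)
im=ctrl.capture('wrist'); cv2.imwrite(f'pics/wrist9.png',im[:,:,::-1])
s=ctrl.observe(); print(s['time'],s['ee_pos'],s['ee_rot'],s['force'],s['width'])
c=np.array([.6108,.0432,.122]);ex=np.array([.9397,-.342,0]);ey=np.array([.342,.9397,0])
for a,b in((6,71),(-6,71),(6,-71),(-6,-71)):print(proj('wrist',c+ex*a/1e3+ey*b/1e3,p))
```

```text
10.6667 [0.61041897 0.04256295 0.1638334 ] [[-1.84035991e-03  9.40666878e-01 -3.39326446e-01]
 [ 1.99171370e-04 -3.39326670e-01 -9.40668577e-01]
 [-9.99998287e-01 -1.79875285e-03  4.37129289e-04]] [-0.0801483   1.04662426  1.07440448] 0.08516949885041407
[293.04834409 107.72543577]
[271.34032558 107.624295  ]
[289.75256661 325.48582135]
[272.28189795 325.41254572]
```

View pics/wrist9.png

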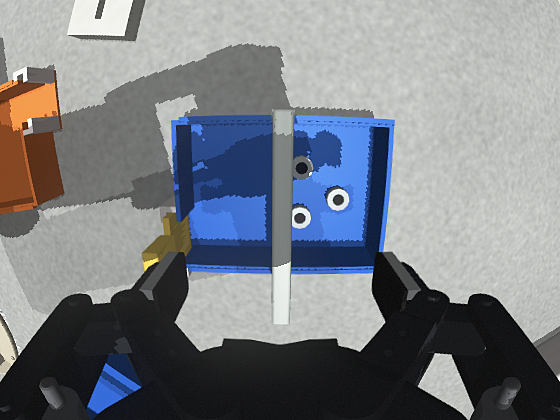

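The handle is where predicted, at (272–293, 109) to (273–289, 324). Descending and gripping.

Request:
{"name": "step_arm", "arguments": {
  "moves": [
    [[0.1,0,0,0,0,0,-1],[0.2,0,0,0,0,0,-1],[0.3,0,0,0,0,0,-1],[0.365,0,0,0,0,0,-1],[0.365,0,0,0,0,0,-1],[0.365,0,0,0,0,0,-1]]
  ]
}}

```text
time: 11.17
ee_pos: [0.6112, 0.0425, 0.092]
ee_rot: [[0.001, 0.941, -0.339], [-0.0, -0.339, -0.941], [-1.0, 0.001, -0.0]]
force: [-0.6, 0.7, -0.3]
width: 0.0857
```

Request:
{"name": "step_arm", "arguments": {
  "moves": [
    [[0,0,0,0,0,0,1],[0,0,0,0,0,0,1],[0,0,0,0,0,0,1],[0,0,0,0,0,0,1],[0,0,0,0,0,0,1],[0,0,0,0,0,0,1],[0,0,0,0,0,0,1],[0,0,0,0,0,0,1],[0,0,0,0,0,0,1],[0,0,0,0,0,0,1],[0,0,0,0,0,0,1],[0,0,0,0,0,0,1]]
  ],
  "grip_force": 100
}}

```text
time: 12.17
ee_pos: [0.611, 0.0426, 0.0913]
ee_rot: [[0.0, 0.941, -0.339], [-0.0, -0.339, -0.941], [-1.0, 0.0, -0.0]]
force: [-2.6, 0.1, 5.1]
width: 0.0104
```

Request:
{"name": "step_arm", "arguments": {
  "moves": [
    [[-0.02,0,0,0,0,0,1],[-0.05,0,0,0,0,0,1],[-0.1,0,0,0,0,0,1],[-0.15,0,0,0,0,0,1],[-0.2,0,0,0,0,0,1],[-0.25,0,0,0,0,0,1],[-0.3,0,0,0,0,0,1],[-0.35,0,0,0,0,0,1],[-0.4,0,0,0,0,0,1],[-0.45,0,0,0,0,0,1],[-0.5,0,0,0,0,0,1],[-0.55,0,0,0,0,0,1],[-0.6,0,0,0,0,0,1],[-0.6,0,0,0,0,0,1],[-0.6,0,0,0,0,0,1],[-0.6,0,0,0,0,0,1]]
  ]
}}

```text
time: 13.5
ee_pos: [0.6108, 0.0426, 0.2104]
ee_rot: [[-0.001, 0.941, -0.339], [0.0, -0.339, -0.941], [-1.0, -0.001, 0.0]]
force: [0.7, -0.2, -4.2]
width: 0.0105
```

Run:
```python
from h import *
for n in ['wrist','side']:
    im=ctrl.capture(n); cv2.imwrite(f'pics/{n}10.png',im[:,:,::-1])
s=ctrl.observe(); print(s['time'],s['ee_pos'],s['ee_rot'],s['force'],s['moment'],s['width'],s['joint_pos'])
```

```text
13.6 [0.6107645  0.04258834 0.21013919] [[-1.54304197e-03  9.40683786e-01 -3.39281055e-01]
 [ 2.06314742e-04 -3.39281152e-01 -9.40684994e-01]
 [-9.99998788e-01 -1.52151511e-03  3.29448123e-04]] [ 0.07851693 -0.13967587 -4.21567252] [ 0.02327845 -0.08239674 -0.03231554] 0.01041982873501956 [-7.07621852e+00  2.90012479e+01  6.58358523e+01  8.42651557e-04
  8.52520925e+01  1.27568047e+01]
```

View pics/wrist10.png

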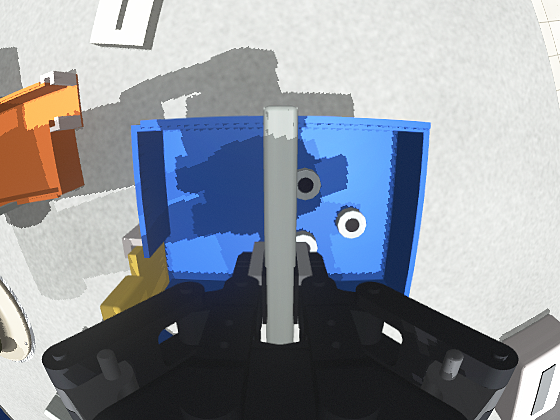

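View pics/side10.png

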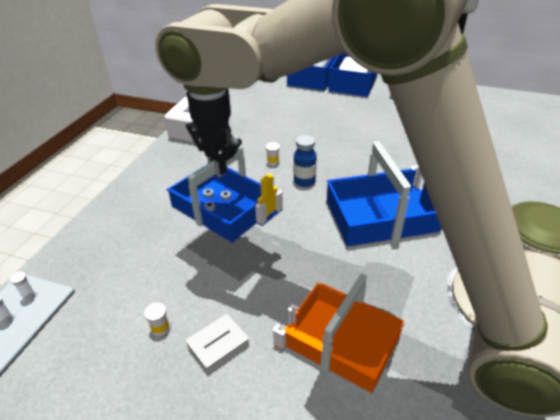

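The tote is lifted level with the gate in place. Raising it a bit more, then tilting it about 30° toward the mouth corner gradually.

Request:
{"name": "step_arm", "arguments": {
  "moves": [
    [[-0.05,0,0,0,0,0,1],[-0.1,0,0,0,0.03,0.03,1],[-0.15,0,0,0,0.06,0.06,1],[-0.2,0,0,0,0.09,0.09,1],[-0.25,0,0,0,0.12,0.12,1],[-0.25,0,0,0,0.15,0.15,1],[-0.25,0,0,0,0.18,0.18,1],[-0.25,0,0,0,0.21,0.21,1],[-0.25,0,0,0,0.24,0.24,1],[-0.25,0,0,0,0.27,0.27,1],[-0.25,0,0,0,0.3,0.3,1],[-0.25,0,0,0,0.33,0.33,1],[-0.25,0,0,0,0.36,0.36,1],[-0.25,0,0,0,0.39,0.39,1],[-0.25,0,0,0,0.42,0.42,1],[-0.25,0,0,0,0.45,0.45,1],[-0.25,0,0,0,0.47,0.47,1],[-0.25,0,0,0,0.47,0.47,1],[-0.25,0,0,0,0.47,0.47,1],[-0.25,0,0,0,0.47,0.47,1]]
  ]
}}

```text
time: 15.27
ee_pos: [0.6111, 0.0425, 0.2614]
ee_rot: [[0.452, 0.855, -0.254], [0.212, -0.379, -0.901], [-0.867, 0.353, -0.352]]
force: [0.3, 0.5, -4.7]
width: 0.0104
```

Request:
{"name": "step_arm", "arguments": {
  "moves": [
    [[0,0,0,0,0,0,1],[0,0,0,0,0,0,1],[0,0,0,0,0,0,1],[0,0,0,0,0,0,1],[0,0,0,0,0,0,1],[0,0,0,0,0,0,1],[0,0,0,0,0,0,1],[0,0,0,0,0,0,1],[0,0,0,0,0,0,1],[0,0,0,0,0,0,1],[0,0,0,0,0,0,1],[0,0,0,0,0,0,1]]
  ]
}}

```text
time: 16.27
ee_pos: [0.6111, 0.0426, 0.2609]
ee_rot: [[0.451, 0.855, -0.254], [0.212, -0.379, -0.901], [-0.867, 0.353, -0.353]]
force: [-0.7, 0.2, -4.2]
width: 0.011
```

Run:
```python
from h import *
p=ctrl.camera_params('wrist'); np.savez('w11.npz',**p)
for n in ['wrist','side','top']:
    im=ctrl.capture(n); cv2.imwrite(f'pics/{n}11.png',im[:,:,::-1])
    if n=='side': cv2.imwrite(f'pics/{n}11c.png',cv2.resize(im[120:260,160:320,::-1],None,fx=4,fy=4,interpolation=cv2.INTER_CUBIC))
s=ctrl.observe(); print(s['time'],s['ee_pos'],s['ee_rot'],s['force'],s['width'],s['joint_pos'],np.degrees(np.arccos(-s['ee_rot'][2,0])))
```

```text
16.4167 [0.61102784 0.04255719 0.26091786] [[ 0.45128716  0.85545159 -0.2540521 ]
 [ 0.21204772 -0.3793345  -0.90063372]
 [-0.86681928  0.35257326 -0.35258535]] [ 0.69634275 -0.2604557  -4.19941688] 0.010447604682270965 [-15.12693036  16.50030598  83.25621512  22.20884834  58.55320603
  -3.33813217] 29.908902894980233
```

View pics/wrist11.png

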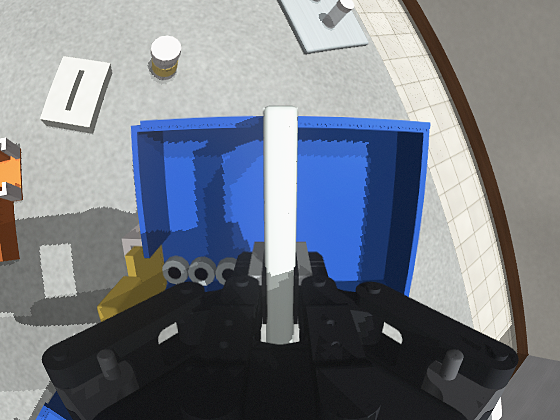

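View pics/side11c.png

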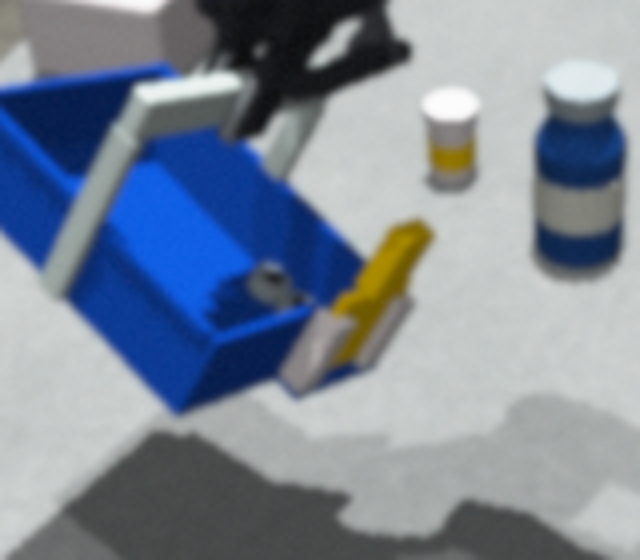

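View pics/top11.png

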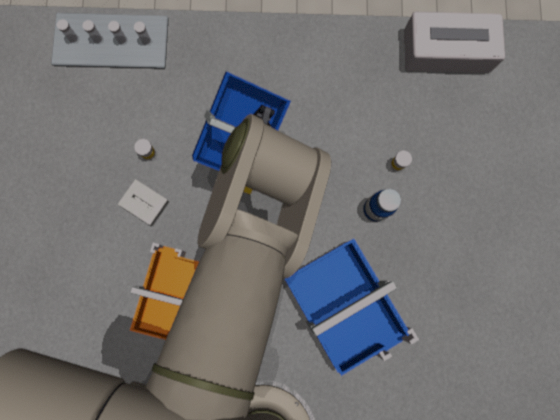

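The bushings lie in a row along the -y wall at (175,272), (203,272) and (230,272). Checking their distances to the corner.

```bash
cat > chk.py <<'E'
from h import *
import sys
def tf(s):
    R=s['ee_rot'];Rt=np.c_[R[:,1],-R[:,2],-R[:,0]];o=s['ee_pos']+R[:,0]*.0913; return Rt,o
def onplane(u,v,z,p,Rt,o):
    c,d=ray('wrist',u,v,p); c=Rt.T@(c-o);d=Rt.T@d; return c+d*(z-c[2])/d[2]
E
python3 - <<'E'
from chk import *
w=dict(np.load('w11.npz'));s=ctrl.observe();Rt,o=tf(s)
for u,v in [(175,272),(203,272),(229,271)]:
    X=onplane(u,v,.014,w,Rt,o)*1e3; print(X,np.linalg.norm(X-[-88,-61,14]))
for q in [(-90,65,50),(90,65,50),(-90,-65,50),(-6,71,122),(-88,-61,4)]: print(q,proj('wrist',o+Rt@np.array(q)/1e3,w))
print('corner z',(o+Rt@np.array([-.088,-.061,.004])))
im=cv2.imread('pics/wrist11.png');cv2.imwrite('pics/c11.png',cv2.resize(im[215:335,90:290],None,fx=4,fy=4,interpolation=cv2.INTER_CUBIC))
E
```

```text
[-82.41871882 -49.47748372  14.        ] 12.803088730546733
[-59.34037984 -48.45628129  14.        ] 31.284480284774148
[-38.77501754 -46.94205384  14.        ] 51.19301464257071
(-90, 65, 50) [130.23339103 125.53813052]
(90, 65, 50) [429.88614611 125.87287308]
(-90, -65, 50) [154.29028649 312.96826519]
(-6, 71, 122) [262.89282712 105.354314  ]
(-88, -61, 4) [173.86317033 278.46357154]
corner z [0.55964829 0.03951173 0.13271038]
```

View pics/c11.png

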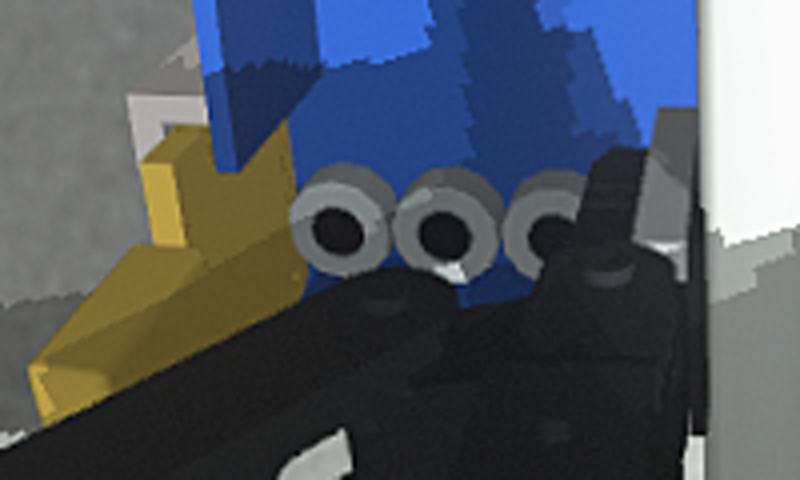

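Run:
```python
from chk import *
w=dict(np.load('w11.npz'));s=ctrl.observe();Rt,o=tf(s)
for q in [(-87.5,-28,100),(-101.5,-28,100),(-87.5,-28,60),(-101.5,-28,60),(-91.5,-14,60),(-97.5,-14,60)]:
    u=proj('wrist',o+Rt@np.array(q)/1e3,w); print(q,np.round((u-[90,215]+.4)*4))
p0=cv2.cvtColor(ctrl.capture('wrist'),cv2.COLOR_RGB2BGR); d=cv2.absdiff(p0,cv2.imread('pics/wrist11.png'))[215:335,90:290]
print('motion',d.mean(),(d.max(2)>40).sum(),ctrl.observe()['joint_velocities'])
```

```text
(-87.5, -28, 100) [112. 373.]
(-101.5, -28, 100) [ 27. 362.]
(-87.5, -28, 60) [216. 239.]
(-101.5, -28, 60) [140. 234.]
(-91.5, -14, 60) [180. 159.]
(-97.5, -14, 60) [147. 157.]
motion 1.284 0 [-0.02654942  0.03909943 -0.08444482 -0.15427534 -0.01956767  0.20051496]
```

The gate's corners match the home prediction within about 1 px, nothing is moving, and the bushings are within 51 mm. Handing in.

Run:
```python
from bench import ctrl
print(ctrl.job_done(), ctrl.observe()['time'])
```

```text
the job is handed in; nothing more can be done
the job is handed in; nothing more can be done
```

I slid the yellow gate fully down into the channel of the smaller blue tote. I then lifted the tote by its handle, tilted it toward the mouth corner and handed the job in while holding it. No verdict is reported, so this rests on my own checks, done by about 16.5 s of the 61 s.

- **Gate:** It touched bottom at about 7 N at the height predicted for home. In the last wrist picture its corners were within about 1–2 px of where a seated gate should appear.
- **Tote:** It was held still at a 29.9° (0.52 rad) tilt, with the mouth corner about 133 mm above the bench. The 4.2 N load on the wrist roughly matches the tote's weight.
- **Bushings:** All three lay still in a touching row along the side wall, about 13, 31 and 51 mm from the corner (limit 65 mm). The fingers partly hid the third, so its figure is a little less certain.
- **Bystanders:** The bottle and vials looked unmoved in the last pictures; I did not measure them again.
- **Disagreements:** The top and wrist cameras differed by 2–3 mm on where the channel was. I used the closer wrist views and corrected the last 1 mm before inserting. One earlier wrist estimate of the tote's length and yaw was off (189 mm, -25°) because its corners were read badly, so I discarded it.

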